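# Stack a sample cell in its nest and hold the sprung curing lamp over it

### The job

Build up the sample cell in the round pocket of the curing station: first the blue cell body, then the white spacer ring on it, then the brass-rimmed glass window on top, each flat and fully home; set the glass window down without dropping it. Then take the lamp arm by its black knob, swing it forward against its spring until the lamp stands over the cell and the arm is hard against its stop, and finish while holding it there, since it springs back when let go. Leave everything else where it is.

Things in the scene. Friction and masses are not known exactly. Their poses are not given: they have to be found in the camera images.
- station: Curing station, fixed to the worktop: a dark plate 235 x 150 mm, 10 mm thick, that carries the pocket and the lamp arm. Origin: on the worktop under the centre of the pocket; +x runs from the pocket to the arm's pivot, z up. The plate reaches from x = -60 to 175 mm, y = -75 to 75 mm. Place and yaw vary. A wall stands on the left, at y = 0.48 m.
- pocket_floor (a point): Centre of the steel seat at the bottom of the round pocket, 16 mm above the worktop; axes as the station's. The pocket is 53 mm wide (the parts: 50 mm). Parts stacked fully home have their undersides 0 (cell body), 22 (spacer ring) and 32 mm (window) above this point.
- pocket_mouth (a point): Centre of the pocket's mouth, 54 mm above the worktop, level with the tops of the two aluminium jaws that form the pocket on its +x and -x sides (mouth chamfered 3 mm; each jaw ends 44 mm from the centre and is 72 mm long in y). Between them a slot 38 mm wide runs along the station's y, open at both ends and down to the plate: the fingers go into it on the +y and -y sides of a part.
- pivot (a point): On the vertical axis of the lamp arm, on the plate 125 mm along the station's +x from the pocket's centre, 10 mm above the worktop. The pivot shaft rises to 116 mm above the worktop. A stop post 18 x 16 mm, 88 mm high, stands 40 mm on the pocket's side of the pivot at the station's y = +28 mm; a like one stands behind the arm at rest.
- lamp_arm (a joint): Angle of the lamp arm, rad: 0 at rest, swung out to the station's -y side; 1.15 at its stop, pointing along the station's -x. Grows clockwise seen from above: at q it points from the pivot along (-cos(1.15 - q), -sin(1.15 - q)) in station axes. A spring always turns it back to 0 (0.35 N m at rest, 0.93 at the stop: 2 to 5 N at the knob). Bar 20 mm wide, 76 to 94 mm above the worktop.
- lamp_lens (a point): Centre of the lens under the black lamp head, 63 mm above the worktop, 125 mm from the pivot axis; right over the pocket when the arm is at its stop, then 5 mm above a window that is fully home. The head is 41 mm across (its ring on the arm 47 mm) and reaches up to 124 mm above the worktop.
- lamp_knob: Black upright grip with a red top on the far end of the lamp arm, a round post 18 mm across and 55 mm tall, 185 mm from the pivot axis. Origin: centre of its underside, 94 mm above the worktop; the grip also turns freely about its own upright axis, so its x and y axes mean nothing.
- knob_grip (a point): Point on the axis of the knob at the height to grip it, 127 mm above the worktop (22 mm below its top).
- cell_body: Blue anodised cup, the body of the sample cell: 50 mm across, 22 mm tall, open side up, about 90 g. Origin: centre of its underside, z up. Starts loose in one of three places on the worktop, to the right. (Over there a pipette controller hangs from the shelf, from 0.52 m above the worktop upward near x = 0.65, y = -0.2: keep wrist and elbow clear of it.)
- spacer_ring: White plastic ring: 50 mm across, 10 mm thick, hole 36 mm, 40 g. Origin: centre of its underside. Starts lying loose on the worktop in another of the three places.
- window: Glass disc in a brass rim: 50 mm across, 10 mm thick, about 50 g. Origin: centre of its underside. Starts lying loose on the worktop in another of the three places.
- amber_bottle: Amber bottle with a black cap, 46 mm across, 86 mm tall; origin at the centre of its underside. Bystander.
- timer: White lab timer, 59 x 64 x 28 mm; origin at the centre of its underside. Bystander.
- tape_roll: Roll of beige tape lying flat, 102 mm across, 25 mm tall; origin at the centre of its underside. Bystander.
Mind the look-alikes: they are no part of the job. Of the things like the cell_body, leave any that is pink; of the rest the smaller one is meant.

How it is judged (in metres and radians):
On the way, in this order (a step that is already met when the one before it is completed fails the run):
1. the blue body sits fully home in the pocket, let go (horizontal distance between cell_body and pocket_floor below 0.0035 m and z of cell_body in the frame of pocket_floor between -0.002 and 0.002 m and angle between cell_body's own z axis and vertical below 0.06 rad and contact force between the fingers and cell_body below 0.1 N), for 0.2 s.
2. the white spacer ring lies flat on the body in the pocket, let go (horizontal distance between spacer_ring and pocket_floor below 0.0035 m and z of spacer_ring in the frame of pocket_floor between 0.02 and 0.024 m and angle between spacer_ring's own z axis and vertical below 0.06 rad and contact force between the fingers and spacer_ring below 0.1 N), for 0.2 s.
3. the glass window lies flat on the spacer in the pocket, let go (horizontal distance between window and pocket_floor below 0.0035 m and z of window in the frame of pocket_floor between 0.03 and 0.034 m and angle between window's own z axis and vertical below 0.06 rad and contact force between the fingers and window below 0.1 N), for 0.2 s.
At the end, for the whole second after the job is handed in: Body, ring and window stacked in the pocket, each within 3.5 mm of its centre, 2 mm of its fully-home height and 0.06 rad of level; window not touched; lamp arm within 0.03 rad of its stop (joint over 1.12), the fingers on its knob with over 1 N (all of step 3 and horizontal distance between each of cell_body, spacer_ring and pocket_floor below 0.0035 m and z of cell_body in the frame of pocket_floor between -0.002 and 0.002 m and angle between each of cell_body, spacer_ring's own z axis and vertical below 0.06 rad and z of spacer_ring in the frame of pocket_floor between 0.02 and 0.024 m and value of joint lamp_arm above 1.12 rad and contact force between the fingers and lamp_knob above 1 N); the arm keeps its last pose, push and grip.
It fails at once if the amber bottle is moved by more than 25 mm (distance of amber_bottle from where it was at the start of the episode above 0.025 m).
It fails at once if the lab timer is moved by more than 25 mm (distance of timer from where it was at the start of the episode above 0.025 m).
It fails at once if the roll of tape is moved by more than 25 mm (distance of tape_roll from where it was at the start of the episode above 0.025 m).
It fails at once if the glass window is dropped (it falls free of the fingers at over 0.5 m/s) (contact force between the fingers and window below 0.1 N and linear speed of window above 0.5 m/s).
It also fails if it takes over 72 s, if anything falls off the work surface, if the arm or the gripper's body presses on something with over 40 N, if the wrist force passes 120 N, or if a joint passes its speed limit or range.

### The arm

A 6-joint arm with a two-finger parallel gripper is mounted at the origin on a cart in front of the work surface, level with it; the furniture and walls round the work are solid. World frame = base frame: x ahead of the robot, y to its left, z up, the work surface at z = 0. Lengths are in mm, angles in rad, forces in N, time in s.
With the tool pointing down it reaches from about 400 to 825 mm from the base axis. Payload 7 kg.
Tool frame: the origin (TCP) lies at the very end of the fingers, on their centre line; the grasp point (between the pads) lies 19 mm behind it; z points along the fingers, y is the line along which they close (so a half turn about z gives the same grasp; the last joint's range is limited). The gripper opens to 85 mm and grips with 20 to 120 N. Pads are 22 mm wide; open, the fingers measure 114 mm over their backs; the gripper's body (76 mm by 85 mm) begins 54 mm behind the grasp point. The pads swing forward as they close: fully open they stand 13 mm farther back than shut.
Start: joints at [-0.938, 0.359, 0.012, 0, -1.224, -0.288], TCP at [228.128, -635.258, 231.302] pointing down, gripper open.
Joint ranges: [-3.07, 3.07], [-1.43, 2.12], [-1.02, 1.25], [-3.03, 1.67], [-3.05, -0], [-3.03, 3.03]. Speed limits (rad/s): [2.39, 2.39, 3.01, 3.14, 3.14, 3.14].

### API

Orientations are given as a unit quaternion [x, y, z, w].
In Python, from plant import get_obs, cams, arm gives the robot as it stands. The module is installed in compiled form; this text tells all that it offers.
- The arm moves only by the tool step_hand, called in YAML: its name, and indented under it one key for each argument. Schema: {"type":"object","properties":{"ticks":{"type":"object","properties":{"steps":{"type":"array","items":{"type":"array","items":{"type":"number"},"minItems":6,"maxItems":6},"minItems":1,"maxItems":5}},"additionalProperties":false,"required":["steps"]},"aperture":{"type":"number"},"force":{"type":"number"},"only":{"type":"string"},"quiet":{"type":"boolean"},"lines":{"type":"string"}},"required":["ticks"],"additionalProperties":false}. ticks is an object whose key "steps" holds a list of rows, 1 to 5 of them, each of 6 numbers: dx, dy, dz in units of 50 mm, then a rotation vector rx, ry, rz in units of 0.05 rad; each row shifts and turns the commanded pose from where the row before left it, along the tool's axes as they then stand; what a row does not reach is not made up. A row lasts 1/12 s, in which the tool goes at most 41.7 mm and 0.125 rad, less where a joint would pass 70% of its speed; a pose out of reach is approached as far as the arm can. aperture is the finger opening in mm, set as the call begins (left out keeps the last). The fingers move at their own pace and stop on an object; force is the grip in N (left out, the last holds). Time passes only in rows, so rows that do not move let the fingers close. The tool returns the time, the measured TCP pose, the force, the opening and the grip force at its end. only (a regular expression) keeps the lines of the reply that match it, lines (a string "A,B") keeps lines A to B, and quiet returns only ok. Input that does not fit is refused with a message, and nothing moves.
- get_obs(): the state, without advancing time (a new reading comes with each control period).
- cams.snapshot(name): name is "side" or "top" or "wrist"; returns (picture, depth): 384x512x3 uint8, red, green, blue; 384x512 float32, mm along the optical axis (not along the pixel's ray), 0 where there is no reading.
- cams.calibration(name): a dict with "camera_matrix" (3x3 intrinsics, pixels), "position" and "orientation" of the camera in the world. Camera axes: x right, y down, z forward; pixel columns grow to the right and rows downward; lengths in mm; the calibration is good to about 2 mm. A picture is of the moment at which its call begins: read the wrist's pose just before it. calibration takes no time and is no camera call; for the wrist camera it gives the pose at the moment of the call.
- arm.hand_in(): hands the job in; it is judged then, once.
The state is a dict: "time_s": time; "joints": joint angles; "qd": joint speeds; "effort": joint torques, N m; "ee_pos": TCP position; "ee_rot": TCP orientation; "contact_force": force on the tool from outside, world axes, zero at the start; "moment": the same for the moment, N m; "opening": finger opening in mm; "gripper_force": force on a finger pad.
Only numpy, scipy, OpenCV 4.12 (cv2) and the standard library are available. Lean on these libraries where they do the work, as an engineer would, in place of code of your own. Each camera call takes 0.05 s, during which the arm holds its last target. There are 200 camera calls.

## Working session

There is one attempt and no reset: what is moved stays moved. The work goes in short steps, Python scripts to look and compute and a tool call to move; the robot and the scene stay as the last step left them, time stands still between calls to the robot, and variables do not carry over. Pictures are saved under pics/ and viewed, at most 10 in all, crops included, and the job is handed in when it is done.

```bash
mkdir -p pics
```

Create h.py:
```python
import numpy as np, cv2
from scipy.spatial.transform import Rotation as R
from plant import get_obs, cams, arm
def cal(n):
    c=cams.calibration(n); K=np.array(c["camera_matrix"]); return K,np.array(c["position"]),R.from_quat(c["orientation"]).as_matrix() if np.size(c["orientation"])==4 else np.array(c["orientation"])
def ray(c,u,v,z):
    K,p,M=c; d=M@np.linalg.solve(K,[u,v,1]); return p+d*(z-p[2])/d[2]
def cloud(c,d):
    K,p,M=c; v,u=np.mgrid[:d.shape[0],:d.shape[1]]
    P=np.stack([(u-K[0,2])/K[0,0]*d,(v-K[1,2])/K[1,1]*d,d],-1)@M.T+p
    P[d<=0]=np.nan; return P
def snap(n):
    c=cal(n); a,d=cams.snapshot(n); return c,a,d
def save(n,a,s=1.5): cv2.imwrite('pics/'+n,cv2.resize(a[:,:,::-1],None,fx=s,fy=s))
```

Run:
```python
from h import *
for n in ("top","side"):
    c,a,d=snap(n); save(n+'0.png',a); np.savez(n+'0.npz',a=a,d=d,K=c[0],p=c[1],M=c[2]); print(n,c)
print(get_obs())
```

```text
top (array([[357.5351142 ,   0.        , 260.07567044],
       [  0.        , 357.5351142 , 190.21000099],
       [  0.        ,   0.        ,   1.        ]]), array([ 447.29039523,   -7.36647815, 1318.92124822]), array([[-5.26063013e-03, -9.97530221e-01,  7.00412973e-02],
       [-9.99986143e-01,  5.23383930e-03, -5.66014006e-04],
       [ 1.98031182e-04, -7.00433043e-02, -9.97543932e-01]]))
side (array([[476.42967335,   0.        , 249.04449788],
       [  0.        , 476.42967335, 201.20240576],
       [  0.        ,   0.        ,   1.        ]]), array([-482.89882392, -572.67488102,  882.4692189 ]), array([[ 0.48010483, -0.49929814,  0.72124942],
       [-0.87719924, -0.2689867 ,  0.39770296],
       [-0.00456585, -0.82361855, -0.56712576]]))
{'time_s': 0.1, 'joints': array([-9.37873976e-01,  3.59313964e-01,  1.11536959e-02, -2.81713033e-04,
       -1.22408639e+00, -2.88075301e-01]), 'qd': array([-0.00047542, -0.0024255 ,  0.0021462 ,  0.00064387, -0.00074996,
       -0.00051355]), 'effort': array([-1.29305001e-03, -5.84764802e+01,  2.94105703e+01,  6.95453614e+00,
       -3.22350359e-03,  4.72842501e-06]), 'ee_pos': array([ 227.99591763, -634.8815956 ,  230.46443777]), 'ee_rot': array([-1.71523144e-01,  9.85179815e-01,  7.08481632e-04, -2.03615985e-04]), 'contact_force': array([ 0.1652712 ,  0.20489305, -0.21148293]), 'moment': array([0.04205968, 0.00290562, 0.02408947]), 'gripper_force': 0.0, 'opening': 85.53528376407229}
```

View pics/top0.png

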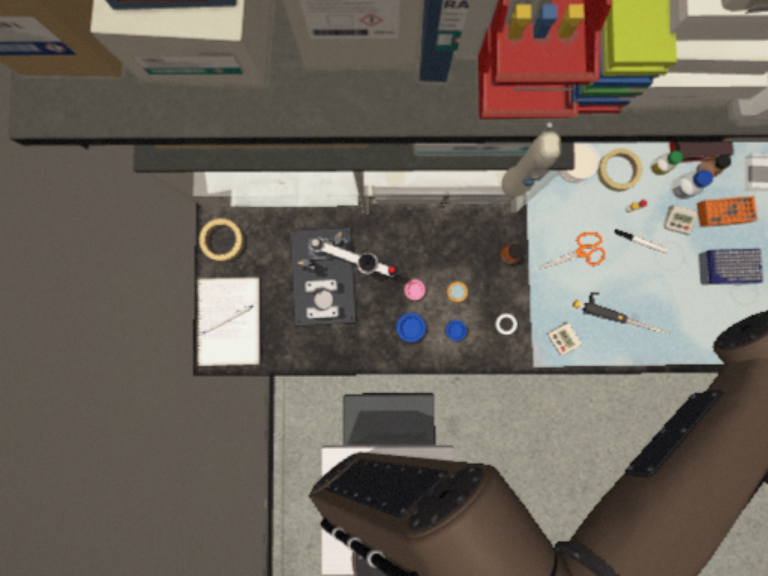

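View pics/side0.png

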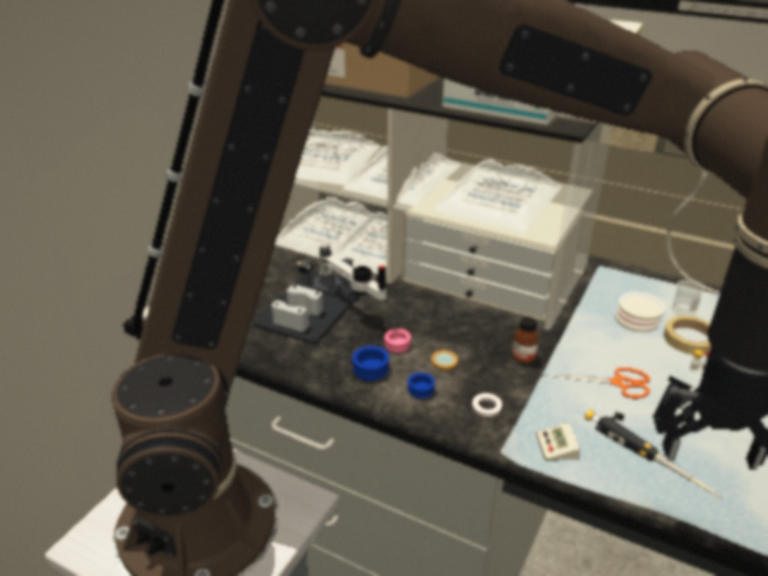

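The top picture (1.5x) shows the pocket at (322,299), the pivot at (318,243), the lamp head at (368,263) and the knob with its red top at (391,270). The parts are the window at (457,292), the white ring at (506,323) and the bottle at (511,253).

Cup candidates are pink (415,289), large blue (411,327) and small blue (456,330). The small blue one fits, because it isn't pink and is the smaller of the rest. I'll measure it and confirm with a crop.

Run:
```python
from h import *
for n in ("top","side"):
    f=np.load(n+'0.npz'); a,d=f['a'],f['d']; c=(f['K'],f['p'],f['M']); P=cloud(c,d)
    hsv=cv2.cvtColor(a,cv2.COLOR_RGB2HSV); H,S,V=[hsv[...,i].astype(int) for i in range(3)]
    inb=(P[...,0]>380)&(P[...,0]<760)&(P[...,1]>-250)&(P[...,1]<420)&(P[...,2]<170)&(P[...,2]>-15)
    masks=dict(blue=((H>105)&(H<130)&(S>150),22),white=((S<50)&(V>140),10),pink=((H>160)&(H<176)&(S>60),22),brass=((H>8)&(H<28)&(S>90)&(V>120),10),red=(((H<6)|(H>174))&(S>150)&(V>100),149))
    for k,(m,z) in masks.items():
        N,L,s,_=cv2.connectedComponentsWithStats((m&inb).astype(np.uint8))
        for i in range(1,N):
            if s[i,4]<8: continue
            mm=L==i; ct=max(cv2.findContours(mm.astype(np.uint8),0,1)[0],key=cv2.contourArea)
            Q=P[mm]; 
            (u,v),r=cv2.minEnclosingCircle(ct); ctr=ct.reshape(-1,2)
            W=np.array([ray(c,x,y,z)[:2] for x,y in ctr],np.float32)
            (x,y),rr=cv2.minEnclosingCircle(W)
            print(n,k,'px',round(u),round(v),'area',s[i,4],'xy',round(x,1),round(y,1),'dia',round(2*rr),'z',np.round(np.nanpercentile(Q[:,2],[10,50,95])))
f=np.load('top0.npz'); a,d=f['a'],f['d']; P=cloud((f['K'],f['p'],f['M']),d)
save('crop1.png',a[145:245,180:365],4)
```

```text
top blue px 274 218 area 291 xy 437.4 -56.4 dia 70 z [ 5. 11. 33.]
top blue px 304 220 area 144 xy 429.9 -165.0 dia 49 z [ 3.  9. 24.]
top white px 196 134 area 574 xy 749.5 228.6 dia 312 z [ 6. 18. 32.]
top white px 210 161 area 18 xy 647.0 177.2 dia 18 z [112. 114. 118.]
top white px 226 170 area 157 xy 612.7 117.1 dia 98 z [81. 93. 97.]
top white px 255 180 area 51 xy 578.8 10.4 dia 39 z [87. 93. 97.]
top white px 241 180 area 8 xy 579.0 61.8 dia 18 z [-5. 93. 96.]
top white px 158 210 area 1472 xy 470.0 365.5 dia 206 z [ 9. 12. 18.]
top white px 214 190 area 122 xy 540.9 162.8 dia 77 z [47. 53. 59.]
top white px 304 194 area 72 xy 523.5 -171.0 dia 35 z [ 4.  7. 11.]
top white px 214 205 area 242 xy 486.6 158.9 dia 83 z [13. 21. 57.]
top pink px 276 193 area 160 xy 528.1 -66.2 dia 52 z [ 2.  8. 24.]
top brass px 147 159 area 187 xy 656.6 407.6 dia 106 z [19. 23. 28.]
top brass px 304 194 area 84 xy 524.4 -170.9 dia 53 z [-0.  8. 13.]
top red px 261 179 area 15 xy 566.0 -10.9 dia 14 z [146. 148. 152.]
side blue px 246 241 area 466 xy 431.1 -59.2 dia 101 z [ 6. 20. 32.]
side blue px 280 256 area 231 xy 419.7 -172.1 dia 66 z [ 6. 15. 23.]
side white px 314 156 area 217 xy 1007.9 -26.6 dia 303 z [154. 164. 169.]
side white px 220 168 area 681 xy 753.9 239.2 dia 296 z [ 9. 24. 95.]
side white px 258 164 area 22 xy 850.9 124.7 dia 152 z [ 61.  92. 131.]
side white px 314 170 area 300 xy 901.3 -66.8 dia 281 z [101. 110. 121.]
side white px 310 184 area 292 xy 812.7 -90.4 dia 279 z [47. 56. 67.]
side white px 250 193 area 64 xy 677.4 59.7 dia 66 z [80. 92. 96.]
side white px 202 194 area 116 xy 584.9 193.4 dia 79 z [49. 53. 56.]
side white px 192 204 area 120 xy 521.5 189.8 dia 77 z [16. 53. 58.]
side white px 296 239 area 61 xy 522.2 -172.8 dia 31 z [ 5.  8. 10.]
side pink px 264 227 area 164 xy 513.2 -68.6 dia 71 z [ 5. 16. 23.]
side brass px 296 239 area 119 xy 522.4 -173.0 dia 59 z [-1.  7. 12.]
```

View pics/crop1.png

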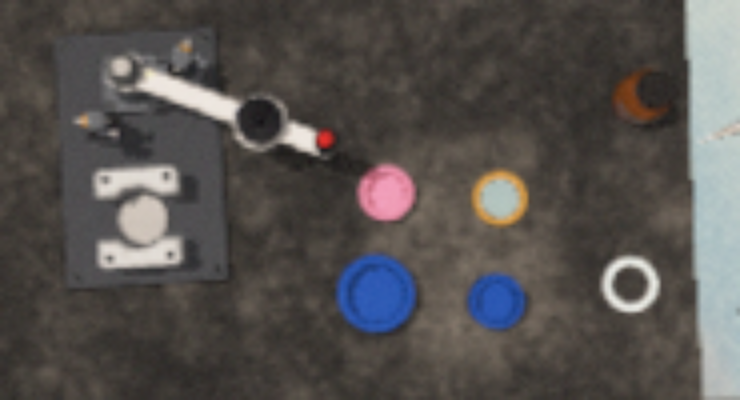

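The crop shows pink at (385,192), large blue at (377,294), small blue at (497,302), the window at (500,198) and the ring at (630,284). The small blue cup measures 49 mm across against 70 mm for the large one, so it matches the 50 mm cell body. Next I'll measure the station, the ring and the bottle.

Add to h.py:
```python
def station(c,a,d,x0=None):
    """jaw tops at z=54: centroid/axis"""
    P=cloud(c,d); hsv=cv2.cvtColor(a,cv2.COLOR_RGB2HSV).astype(int)
    inb=(P[...,0]>440)&(P[...,0]<590)&(P[...,1]>100)&(P[...,1]<230)
    return P,hsv,inb
def go(x,y,z,yaw):
    """yaw = world angle of tool y axis from +y; prints what to type"""
    o=get_obs(); M=R.from_quat(o['ee_rot']).as_matrix(); T=np.array([[-np.cos(yaw),-np.sin(yaw),0],[-np.sin(yaw),np.cos(yaw),0],[0,0,-1]]).T
    T=np.array([[-np.cos(yaw),-np.sin(yaw),0],[-np.sin(yaw),np.cos(yaw),0],[0,0,-1]])
    rv=R.from_matrix(M.T@T).as_rotvec(); D=np.array([x,y,z])-o['ee_pos']
    print('rotvec',rv.round(4),'then trans(after rot)',(T.T@D).round(1),'trans(before)',(M.T@D).round(1),'pos',o['ee_pos'].round(1))
```

Run:
```python
from h import *
f=np.load('top0.npz'); a,d=f['a'],f['d']; c=(f['K'],f['p'],f['M']); P=cloud(c,d)
hsv=cv2.cvtColor(a,cv2.COLOR_RGB2HSV).astype(int); H,S,V=hsv[...,0],hsv[...,1],hsv[...,2]
def cc(m,lo,z):
    N,L,s,_=cv2.connectedComponentsWithStats(m.astype(np.uint8))
    for i in range(1,N):
        if s[i,4]<lo: continue
        ct=max(cv2.findContours((L==i).astype(np.uint8),0,1)[0],key=cv2.contourArea).reshape(-1,2)
        W=np.array([ray(c,x,y,z)[:2] for x,y in ct],np.float32)
        vv,uu=np.nonzero(L==i); Wm=np.array([ray(c,x,y,z)[:2] for x,y in zip(uu,vv)])
        (x,y),r=cv2.minEnclosingCircle(W); print('  px',uu.mean().round(1),vv.mean().round(1),'n',s[i,4],'circ',round(x,1),round(y,1),round(2*r),'mean',Wm.mean(0).round(1),'rect',cv2.minAreaRect(W), 'z',np.nanmedian(P[L==i,2]).round(1))
X,Y,Z=P[...,0],P[...,1],P[...,2]
print('ring');cc((S<60)&(V>140)&(X<500)&(X>390)&(Y<-240)&(Y>-345),10,10)
print('jaws');cc((S<70)&(V>150)&(abs(Z-54)<9)&(X>400)&(X<650)&(Y>80)&(Y<240),20,54)
print('seat');cc((V>100)&(Z<30)&(Z>8)&(X>480)&(X<560)&(Y>120)&(Y<200),20,16)
print('plate');cc((Z>3)&(Z<150)&(X>400)&(X<720)&(Y>70)&(Y<250),500,10)
print('pivot');cc((V>150)&(Z>105)&(X>610)&(X<690)&(Y>100)&(Y<250),5,116)
print('bottle');cc((Z>20)&(Y<-230)&(Y>-360)&(X>540)&(X<680),20,80)
```

```text
ring
  px 337.3 215.5 n 101 circ 444.8 -289.2 53 mean [ 445.2 -289.8] rect ((445.15606689453125, -288.5491027832031), (48.658180236816406, 49.39438247680664), 44.251338958740234) z 8.2
jaws
  px 213.6 189.8 n 107 circ 534.5 155.7 72 mean [538.6 156.7] rect ((538.6976318359375, 155.8275909423828), (20.786911010742188, 71.16610717773438), 3.795698881149292) z 53.9
  px 214.3 208.2 n 111 circ 473.9 153.3 70 mean [473.3 154.1] rect ((474.5919494628906, 153.33523559570312), (23.139034271240234, 68.14973449707031), 3.2760918140411377) z 53.4
seat
  px 215.4 199.8 n 137 circ 503.3 153.2 53 mean [504.8 154.9] rect ((504.69036865234375, 155.32077026367188), (46.891361236572266, 45.929588317871094), 21.55498695373535) z 15.1
plate
  px 215.4 184.3 n 2611 circ 562.7 157.2 273 mean [562.2 156. ] rect ((562.854736328125, 157.3931884765625), (238.53306579589844, 168.18356323242188), 1.430068850517273) z 11.4
pivot
  px 209.9 161.4 n 15 circ 631.3 161.9 15 mean [630.6 161.7] rect ((630.2617797851562, 161.31576538085938), (13.602944374084473, 10.258313179016113), 89.70038604736328) z 114.5
bottle
  px 409.3 92.4 n 330 circ 878.4 -544.5 256 mean [ 878.7 -538.5] rect ((878.412353515625, -544.5232543945312), (255.58018493652344, 18.100690841674805), 89.70264434814453) z 654.2
  px 341.2 168.6 n 158 circ 607.0 -292.5 54 mean [ 608.4 -291.6] rect ((608.7533569335938, -290.8568115234375), (49.13301086425781, 45.66013717651367), 89.69957733154297) z 65.8
```

The pocket is at about (505,155) and the pivot at (630.6,161.7). They are 125 mm apart, as specified, so the yaw is about 0.05. Next I'll hover over the cell body.

```bash
python3 -c "
from h import *
go(430,-165,170,0.05)"
```

```text
rotvec [ 0.0014 -0.0004  0.2948] then trans(after rot) [-225.2  459.2   60.5] trans(before) [-348.9  373.9   61. ] pos [ 228.  -634.9  230.5]
```

The rows are not in the units I measure in: shifts go in units of 50 mm and turns go in units of 0.05 rad. I convert before sending: 35 mm is 0.7, -17 mm is -0.34, 0.1 rad is 2.

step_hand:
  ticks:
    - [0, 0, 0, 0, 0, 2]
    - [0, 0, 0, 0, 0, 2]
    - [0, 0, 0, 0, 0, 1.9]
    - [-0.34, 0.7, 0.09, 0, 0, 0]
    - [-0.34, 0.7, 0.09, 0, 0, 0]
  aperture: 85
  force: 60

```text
refused: ticks: the value is not of type 'object' (schema: type "object"). Nothing was moved.
```

The error is about the shape of the input: an object with the rows under "steps". Fixing that and sending the same move.

step_hand:
  ticks: {"steps": [[0, 0, 0, 0, 0, 2], [0, 0, 0, 0, 0, 2], [0, 0, 0, 0, 0, 1.9], [-0.34, 0.7, 0.09, 0, 0, 0], [-0.34, 0.7, 0.09, 0, 0, 0]]}
  aperture: 85
  force: 60

```text
time_s: 0.52
ee_pos: [258.0, -563.6, 220.7]
ee_rot: [-0.023, 1.0, 0.001, -0.001]
contact_force: [1.2, -0.1, 0.4]
opening: 85.2
gripper_force: 0.0
```

step_hand:
  ticks: {"steps": [[-0.34, 0.7, 0.09, 0, 0, 0], [-0.34, 0.7, 0.09, 0, 0, 0], [-0.34, 0.7, 0.09, 0, 0, 0], [-0.34, 0.7, 0.09, 0, 0, 0], [-0.34, 0.7, 0.09, 0, 0, 0]]}

```text
time_s: 0.93
ee_pos: [334.9, -382.8, 199.4]
ee_rot: [-0.025, 1.0, 0.0, -0.0]
contact_force: [1.3, 1.4, -0.2]
opening: 84.6
gripper_force: 0.0
```

step_hand:
  ticks: {"steps": [[-0.34, 0.7, 0.09, 0, 0, 0], [-0.34, 0.7, 0.09, 0, 0, 0], [-0.34, 0.7, 0.09, 0, 0, 0], [-0.34, 0.7, 0.09, 0, 0, 0], [-0.34, 0.7, 0.09, 0, 0, 0]]}

```text
time_s: 1.35
ee_pos: [411.1, -203.8, 177.2]
ee_rot: [-0.025, 1.0, 0.0, 0.0]
contact_force: [1.5, -0.1, 0.1]
opening: 85.1
gripper_force: 0.0
```

step_hand:
  ticks: {"steps": [[-0.34, 0.7, 0.09, 0, 0, 0], [0, 0, 0, 0, 0, 0], [0, 0, 0, 0, 0, 0]]}

```text
time_s: 1.6
ee_pos: [426.7, -167.9, 172.5]
ee_rot: [-0.027, 1.0, 0.0, -0.0]
contact_force: [-0.5, -1.0, 0.7]
opening: 85.1
gripper_force: 0.0
```

Run:
```python
from h import *
go(430,-165,170,0.05)
c,a,d=snap('wrist'); save('w1.png',a); print(c); np.savez('w1.npz',a=a,d=d,K=c[0],p=c[1],M=c[2])
```

```text
rotvec [ 0.0001 -0.0006  0.0041] then trans(after rot) [-3.4  2.7  2.5] trans(before) [-3.5  2.7  2.5] pos [ 426.7 -167.9  172.5]
(array([[291.99099646,   0.        , 253.47671031],
       [  0.        , 291.99099646, 189.62578324],
       [  0.        ,   0.        ,   1.        ]]), array([ 355.775796  , -171.80755377,  314.02767913]), array([[-5.43411545e-02,  9.58301248e-01,  2.80545462e-01],
       [ 9.98522331e-01,  5.20281850e-02,  1.56915091e-02],
       [ 4.40921560e-04,  2.80983603e-01, -9.59712468e-01]]))
```

View pics/w1.png

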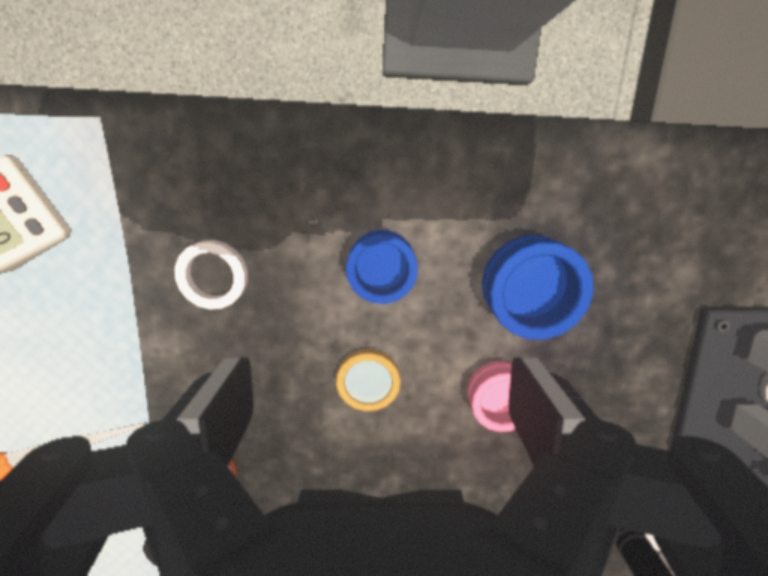

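The wrist view (1.5x) shows the ring at (210,274), small blue at (381,267), the window at (368,381), pink at (497,397) and large blue at (538,287). I'll measure the three parts from this view.

Add to h.py:
```python
def parts(c,a,d,boxes):
    P=cloud(c,d); hsv=cv2.cvtColor(a,cv2.COLOR_RGB2HSV).astype(int); H,S,V=hsv[...,0],hsv[...,1],hsv[...,2]
    M=dict(body=((H>105)&(H<130)&(S>150),22),ring=((S<60)&(V>130),10),window=((H>8)&(H<28)&(S>110)&(V>120),10))
    for k,(x,y) in boxes.items():
        m,z=M[k]; m=m&(np.hypot(P[...,0]-x,P[...,1]-y)<34)
        if k=='body': m=m&(abs(P[...,2]-22)<5)
        v,u=np.nonzero(m); W=np.array([ray(c,p,q,z)[:2] for p,q in zip(u,v)],np.float32)
        h=cv2.convexHull(W); (ex,ey),ax,_=cv2.fitEllipse(h); (x,y),r=cv2.minEnclosingCircle(h)
        print(k,'n',len(u),'ell',round(ex,1),round(ey,1),np.round(ax,1),'circ',round(x,1),round(y,1),round(2*r,1),'z',np.nanmedian(P[m,2]).round(1))
```

Run:
```python
from h import *
f=np.load('w1.npz'); parts((f['K'],f['p'],f['M']),f['a'],f['d'],dict(body=(430,-165),ring=(445,-289),window=(524,-171)))
```

```text
body n 753 ell 429.4 -167.0 [47.4 48.7] circ 429.2 -166.7 49.0 z 20.7
ring n 1219 ell 444.4 -289.5 [51.1 54.1] circ 444.5 -289.1 54.2 z 8.2
window n 643 ell 522.6 -172.4 [49.5 52.8] circ 522.2 -172.1 53.1 z 8.6
```

Converted, 40 mm is 0.8, 10 mm is 0.2, 0.004 rad is 0.08.

step_hand:
  ticks: {"steps": [[-0.06, 0.04, 0.8, 0, 0, 0.08], [0, 0, 0.8, 0, 0, 0], [0, 0, 0.8, 0, 0, 0], [0, 0, 0.6, 0, 0, 0], [0, 0, 0.2, 0, 0, 0]]}

```text
time_s: 2.07
ee_pos: [425.6, -169.0, 8.9]
ee_rot: [-0.021, 1.0, 0.0, -0.003]
contact_force: [-0.5, -0.1, -0.1]
opening: 84.9
gripper_force: 0.0
```

step_hand:
  ticks: {"steps": [[0, 0, 0.16, 0, 0, 0], [0, 0, 0.04, 0, 0, 0], [0, 0, 0, 0, 0, 0], [0, 0, 0, 0, 0, 0], [0, 0, 0, 0, 0, 0]]}

```text
time_s: 2.48
ee_pos: [430.0, -167.9, 3.9]
ee_rot: [-0.023, 1.0, -0.0, 0.001]
contact_force: [0.2, 0.3, -0.6]
opening: 85.2
gripper_force: 0.0
```

```bash
python3 -c "
from h import *
go(429.5,-166,2,.05)"
```

```text
rotvec [-0.0001  0.0024 -0.0045] then trans(after rot) [0.4 1.9 1.9] trans(before) [0.4 1.9 1.9] pos [ 430.  -167.9    3.9]
```

step_hand:
  ticks: {"steps": [[0, 0, 0, 0, 0, 0], [0, 0, 0, 0, 0, 0], [0, 0, 0, 0, 0, 0], [0, 0, 0, 0, 0, 0], [0, 0, 0, 0, 0, 0]]}
  aperture: 40
  force: 30

```text
time_s: 2.9
ee_pos: [429.5, -167.6, 3.5]
ee_rot: [-0.023, 1.0, -0.0, 0.0]
contact_force: [-1.3, 0.8, 7.9]
opening: 48.7
gripper_force: 29.8
```

step_hand:
  ticks: {"steps": [[0, 0, 0, 0, 0, 0], [0, 0, 0, 0, 0, 0], [0, 0, 0, 0, 0, 0], [0, 0, 0, 0, 0, 0], [0, 0, 0, 0, 0, 0]]}

```text
time_s: 3.32
ee_pos: [429.5, -167.6, 3.5]
ee_rot: [-0.023, 1.0, -0.0, 0.0]
contact_force: [-1.8, 0.8, 7.4]
opening: 49.2
gripper_force: 29.8
```

step_hand:
  ticks: {"steps": [[0, 0, -0.6, 0, 0, 0], [0, 0, -0.8, 0, 0, 0], [0, 0, -0.8, 0, 0, 0], [0, 0, -0.8, 0, 0, 0], [0, 0, -0.2, 0, 0, 0]]}

```text
time_s: 3.73
ee_pos: [431.9, -168.0, 169.2]
ee_rot: [-0.024, 1.0, -0.001, 0.005]
contact_force: [1.3, 0.5, -0.3]
opening: 48.6
gripper_force: 32.5
```

step_hand:
  ticks: {"steps": [[-0.2, 0.7, 0, 0, 0, 0], [-0.2, 0.78, 0, 0, 0, 0], [-0.2, 0.78, 0, 0, 0, 0], [-0.2, 0.78, 0, 0, 0, 0], [-0.2, 0.78, 0, 0, 0, 0]]}

```text
time_s: 4.15
ee_pos: [470.0, 27.2, 163.1]
ee_rot: [-0.023, 1.0, 0.0, 0.0]
contact_force: [1.5, -0.2, -2.0]
opening: 48.5
gripper_force: 32.4
```

step_hand:
  ticks: {"steps": [[-0.2, 0.6, 0, 0, 0, 0], [0, 0, 0, 0, 0, 0], [0, 0, 0, 0, 0, 0], [0, 0, 0, 0, 0, 0]]}

```text
time_s: 4.48
ee_pos: [478.4, 55.9, 162.5]
ee_rot: [-0.023, 1.0, -0.0, -0.0]
contact_force: [-0.9, -0.1, -1.0]
opening: 48.8
gripper_force: 32.4
```

Run:
```python
from h import *
o=get_obs(); print(o['contact_force'],o['opening'],o['gripper_force'])
go(505,155,140,.05)
c,a,d=snap('wrist'); save('w2.png',a); np.savez('w2.npz',a=a,d=d,K=c[0],p=c[1],M=c[2])
```

```text
[-0.94968689 -0.10466906 -0.97557135] 48.77486653916254 32.38929033279419
rotvec [-0.0002 -0.0009 -0.0034] then trans(after rot) [-31.6  97.7  22.5] trans(before) [-31.3  97.8  22.5] pos [478.4  55.9 162.5]
```

View pics/w2.png

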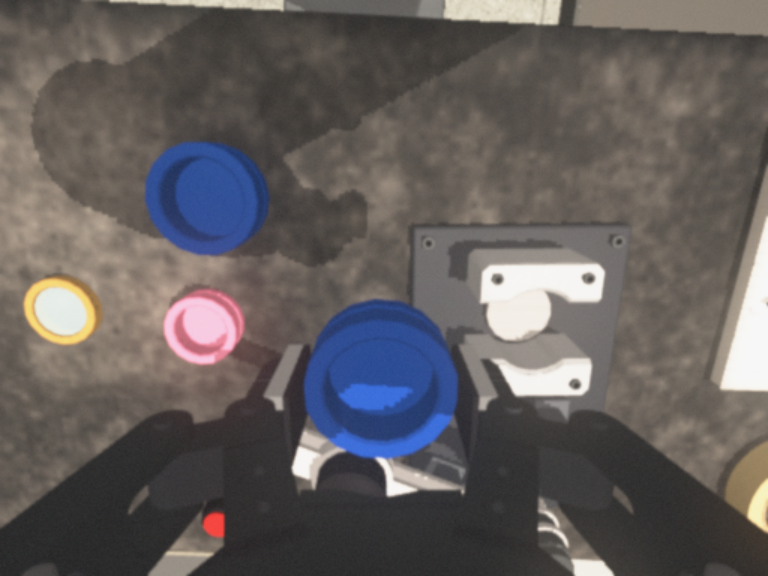

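The wrist view shows the body held level at (381,378) and the near jaw top at (543,280). The seat is at (517,313) and the plate's -x corners are at (413,228) and (630,228). I'll measure the pocket and how the part sits in the fingers.

Run:
```python
from h import *
f=np.load('w2.npz'); a,d=f['a'],f['d']; c=(f['K'],f['p'],f['M']); P=cloud(c,d)
hsv=cv2.cvtColor(a,cv2.COLOR_RGB2HSV).astype(int); H,S,V=hsv[...,0],hsv[...,1],hsv[...,2]
X,Y,Z=P[...,0],P[...,1],P[...,2]
box=(X>430)&(X<570)&(Y>100)&(Y<210)
pr=lambda m,z:np.array([ray(c,u,v,z)[:2] for v,u in np.argwhere(m)],np.float32)
for nm,m,z in (('jaw-',box&(abs(Z-54)<6)&(X<503),54),('jaw+',box&(abs(Z-54)<6)&(X>512),54),('seat',box&(abs(Z-16)<4)&(V>130)&(S<60)&(abs(X-505)<30),16)):
    W=pr(m,z); print(nm,len(W),np.nanmedian(Z[m]).round(1),[np.round(t,2) for t in cv2.minAreaRect(W)],cv2.minEnclosingCircle(W))
m=(Z>5)&(Z<16)&(X>420)&(X<520)&(Y>60)&(Y<240)&(V<110); W=pr(m,10); r=cv2.minAreaRect(W); print('plate',cv2.boxPoints(r).round(1).tolist(),r)
m=(H>100)&(H<130)&(S>120)&(Z>150); print('rimz',np.nanpercentile(Z[m],[5,50,95]))
for zr in (np.nanpercentile(Z[m],95),181): 
    mm=m&(abs(Z-zr)<5); W=pr(mm,zr); print(zr,cv2.minEnclosingCircle(cv2.convexHull(W)),cv2.fitEllipse(cv2.convexHull(W)))
```

```text
jaw- 1949 52.7 [array([473.93, 151.1 ]), array([24.91, 73.04]), np.float64(3.69)] ((476.3961181640625, 151.3080291748047), 37.19964599609375)
jaw+ 1210 52.7 [array([535.64, 158.5 ]), array([25.28, 65.48]), np.float64(2.68)] ((533.7330932617188, 158.17263793945312), 34.22701644897461)
seat 1276 14.9 [array([507.63, 153.35]), array([81.36, 55.14]), np.float64(83.16)] ((501.04071044921875, 153.88162231445312), 45.53232955932617)
plate [[442.79998779296875, 224.10000610351562], [449.70001220703125, 75.5], [524.2000122070312, 79.0], [517.2999877929688, 227.60000610351562]] ((483.5050354003906, 151.54983520507812), (74.60137939453125, 148.69915771484375), 2.6844894886016846)
rimz [163.03519123 173.92724339 180.3006174 ]
180.30061739707998 ((478.26300048828125, 55.792030334472656), 25.409812927246094) ((478.37188720703125, 55.9635124206543), (48.80165481567383, 50.657249450683594), 94.29479217529297)
181 ((477.93438720703125, 55.971221923828125), 25.168428421020508) ((478.0205993652344, 55.93428421020508), (48.6456298828125, 50.203834533691406), 95.52804565429688)
```

Converted, -10 mm is -0.2, 40 mm is 0.8.

step_hand:
  ticks: {"steps": [[-0.2, 0.64, 0, 0, 0, 0], [-0.2, 0.64, 0, 0, 0, 0], [-0.22, 0.66, 0.4, 0, 0, 0], [0, 0, 0.8, 0, 0, 0], [0, 0, 0.5, 0, 0, 0]]}

```text
time_s: 4.95
ee_pos: [505.2, 154.3, 75.7]
ee_rot: [-0.023, 1.0, 0.0, -0.0]
contact_force: [-0.8, -1.7, -2.9]
opening: 48.7
gripper_force: 32.4
```

step_hand:
  ticks: {"steps": [[0, 0, 0.2, 0, 0, 0], [0, 0, 0, 0, 0, 0], [0, 0, 0, 0, 0, 0]]}

```text
time_s: 5.2
ee_pos: [505.9, 153.3, 68.4]
ee_rot: [-0.022, 1.0, -0.0, 0.0]
contact_force: [0.5, -0.9, 0.3]
opening: 49.0
gripper_force: 32.4
```

```bash
python3 -c "
from h import *
go(505.2,152.9,19.5,.047)"
```

```text
rotvec [-0.0006  0.     -0.0021] then trans(after rot) [ 0.7 -0.4 48.9] trans(before) [ 0.7 -0.4 48.9] pos [505.9 153.3  68.4]
```

step_hand:
  ticks: {"steps": [[0.012, -0.008, 0.16, 0, 0, 0], [0, 0, 0.16, 0, 0, 0], [0, 0, 0.16, 0, 0, 0], [0, 0, 0, 0, 0, 0]]}

```text
time_s: 5.53
ee_pos: [504.4, 153.3, 42.8]
ee_rot: [-0.023, 1.0, -0.0, -0.0]
contact_force: [-1.3, -0.1, -1.0]
opening: 48.7
gripper_force: 32.4
```

step_hand:
  ticks: {"steps": [[0, 0, 0.12, 0, 0, 0], [0, 0, 0.12, 0, 0, 0], [0, 0, 0.12, 0, 0, 0], [0, 0, 0, 0, 0, 0]]}

```text
time_s: 5.87
ee_pos: [504.4, 153.5, 24.5]
ee_rot: [-0.023, 1.0, -0.0, -0.001]
contact_force: [0.1, 0.4, -0.5]
opening: 48.9
gripper_force: 32.4
```

step_hand:
  ticks: {"steps": [[0, 0, 0.06, 0, 0, 0], [0, 0, 0.04, 0, 0, 0], [0, 0, 0.02, 0, 0, 0], [0, 0, 0, 0, 0, 0]]}

```text
time_s: 6.2
ee_pos: [504.8, 153.7, 19.8]
ee_rot: [-0.023, 1.0, -0.0, -0.0]
contact_force: [0.9, -0.1, -1.6]
opening: 48.9
gripper_force: 32.4
```

Converted, 0.7 mm is 0.014.

step_hand:
  ticks: {"steps": [[0, 0, 0.014, 0, 0, 0], [0, 0, 0.014, 0, 0, 0], [0, 0, 0, 0, 0, 0], [0, 0, 0, 0, 0, 0]]}

```text
time_s: 6.53
ee_pos: [505.0, 153.8, 19.5]
ee_rot: [-0.023, 1.0, 0.0, 0.0]
contact_force: [-5.0, -0.9, 12.5]
opening: 49.0
gripper_force: 33.6
```

step_hand:
  ticks: {"steps": [[0, 0, 0.014, 0, 0, 0], [0, 0, 0.01, 0, 0, 0], [0, 0, 0, 0, 0, 0], [0, 0, 0, 0, 0, 0]]}

```text
time_s: 6.87
ee_pos: [505.0, 153.8, 19.4]
ee_rot: [-0.023, 1.0, 0.0, 0.001]
contact_force: [-9.1, -0.7, 23.7]
opening: 49.2
gripper_force: 34.8
```

Seated at TCP z 19.5, where the force rises. I'll ease off, release and lift.

step_hand:
  ticks: {"steps": [[0, 0, -0.036, 0, 0, 0], [0, 0, 0, 0, 0, 0], [0, 0, 0, 0, 0, 0], [0, 0, 0, 0, 0, 0]]}
  aperture: 70

```text
time_s: 7.2
ee_pos: [504.9, 153.7, 18.9]
ee_rot: [-0.023, 1.0, 0.0, 0.0]
contact_force: [0.1, 1.4, 0.5]
opening: 70.0
gripper_force: 0.0
```

step_hand:
  ticks: {"steps": [[0, 0, -0.6, 0, 0, 0], [0, 0, -0.8, 0, 0, 0], [0, 0, -0.8, 0, 0, 0], [0, 0, -0.7, 0, 0, 0], [0.2, -0.7, 0, 0, 0, 0]]}
  aperture: 85

```text
time_s: 7.62
ee_pos: [502.2, 123.0, 171.2]
ee_rot: [-0.025, 1.0, 0.002, 0.006]
contact_force: [2.2, 0.0, 0.8]
opening: 84.5
gripper_force: 0.0
```

step_hand:
  ticks: {"steps": [[0.2, -0.78, 0, 0, 0, 0], [0.2, -0.6, 0, 0, 0, 0], [0, 0, 0, 0, 0, 0], [0, 0, 0, 0, 0, 0]]}

```text
time_s: 7.95
ee_pos: [479.2, 47.1, 164.1]
ee_rot: [-0.022, 1.0, 0.0, 0.0]
contact_force: [0.7, 1.0, -0.1]
opening: 85.0
gripper_force: 0.0
```

Run:
```python
from h import *
c,a,d=snap('wrist'); P=cloud(c,d); np.savez('w3.npz',a=a,d=d,K=c[0],p=c[1],M=c[2])
hsv=cv2.cvtColor(a,cv2.COLOR_RGB2HSV).astype(int); m=(hsv[...,0]>105)&(hsv[...,0]<130)&(hsv[...,1]>120)&(np.hypot(P[...,0]-505,P[...,1]-153)<40)
W=np.array([ray(c,u,v,38)[:2] for v,u in np.argwhere(m)],np.float32)
print(m.sum(),np.nanpercentile(P[m,2],[5,50,95]),cv2.minAreaRect(W),cv2.minEnclosingCircle(W)); save('w3.png',a)
go(444.8,-289.3,140,.047)
```

```text
1385 [20.01661271 22.42031441 37.57416867] ((508.42010498046875, 154.1444091796875), (42.58698272705078, 49.26983642578125), 21.63900375366211) ((504.81451416015625, 150.9777374267578), 26.80321502685547)
rotvec [ 0.0001  0.0003 -0.0026] then trans(after rot) [  50.7 -335.3   24.1] trans(before) [  49.9 -335.4   24. ] pos [479.7  48.  164.1]
```

View pics/w3.png

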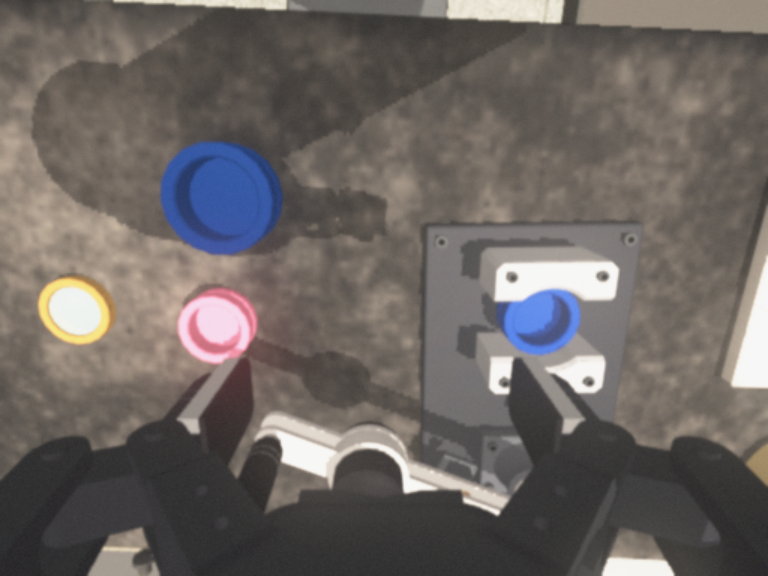

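The picture shows the body at (540,320) flat in the pocket, with its rim at z ≈ 38 as expected. Next is the ring.

step_hand:
  ticks: {"steps": [[0.112, -0.74, 0, 0, 0, 0], [0.112, -0.74, 0, 0, 0, 0], [0.112, -0.74, 0, 0, 0, 0], [0.112, -0.74, 0, 0, 0, 0], [0.112, -0.74, 0, 0, 0, 0]]}

```text
time_s: 8.42
ee_pos: [460.6, -138.3, 163.9]
ee_rot: [-0.024, 1.0, -0.0, 0.0]
contact_force: [1.5, -0.2, -0.2]
opening: 84.6
gripper_force: 0.0
```

step_hand:
  ticks: {"steps": [[0.112, -0.74, 0, 0, 0, 0], [0.112, -0.74, 0, 0, 0, 0], [0.112, -0.74, 0.2, 0, 0, 0], [0.112, -0.74, 0.3, 0, 0, 0], [0, -0.04, 0.8, 0, 0, 0]]}

```text
time_s: 8.83
ee_pos: [448.4, -293.8, 102.0]
ee_rot: [-0.022, 1.0, -0.002, 0.004]
contact_force: [2.4, -0.0, -0.4]
opening: 85.2
gripper_force: 0.0
```

step_hand:
  ticks: {"steps": [[0, 0, 0.8, 0, 0, 0], [0, 0, 0.4, 0, 0, 0], [0, 0, 0, 0, 0, 0], [0, 0, 0, 0, 0, 0]]}
  aperture: 65

```text
time_s: 9.17
ee_pos: [444.7, -288.1, 38.1]
ee_rot: [-0.023, 1.0, 0.0, -0.002]
contact_force: [0.9, -0.5, 0.7]
opening: 65.1
gripper_force: 0.0
```

```bash
python3 -c "
from h import *
go(444.8,-289.3,3,.047)
c,a,d=snap('wrist'); parts(c,a,d,dict(ring=(445,-289)))"
```

```text
rotvec [ 0.0005 -0.0032 -0.0001] then trans(after rot) [-0.  -1.2 35.1] trans(before) [-0.1 -1.2 35.1] pos [ 444.7 -288.1   38.1]
ring n 2918 ell 497.1 -332.7 [ 74.7 190.3] circ 500.3 -328.7 185.9 z 8.6
```

Converted, 15 mm is 0.3, 12 mm is 0.24.

step_hand:
  ticks: {"steps": [[0, -0.024, 0.3, 0, 0, 0], [0, 0, 0.24, 0, 0, 0], [0, 0, 0.12, 0, 0, 0], [0, 0, 0, 0, 0, 0], [0, 0, 0, 0, 0, 0]]}

```text
time_s: 9.63
ee_pos: [445.8, -289.7, 7.2]
ee_rot: [-0.023, 1.0, -0.0, 0.001]
contact_force: [0.2, -0.3, 0.5]
opening: 65.0
gripper_force: 0.0
```

step_hand:
  ticks: {"steps": [[0, 0, 0.04, 0, 0, 0], [0, 0, 0, 0, 0, 0], [0, 0, 0, 0, 0, 0]]}

```text
time_s: 9.88
ee_pos: [445.1, -289.7, 4.6]
ee_rot: [-0.023, 1.0, -0.0, 0.0]
contact_force: [-0.9, 0.2, 0.8]
opening: 65.2
gripper_force: 0.0
```

step_hand:
  ticks: {"steps": [[0, 0, 0, 0, 0, 0], [0, 0, 0, 0, 0, 0], [0, 0, 0, 0, 0, 0], [0, 0, 0, 0, 0, 0], [0, 0, 0, 0, 0, 0]]}
  aperture: 40
  force: 25

```text
time_s: 10.3
ee_pos: [445.0, -289.8, 4.7]
ee_rot: [-0.023, 1.0, -0.0, 0.0]
contact_force: [-1.6, 1.5, 7.6]
opening: 47.9
gripper_force: 24.6
```

Converted, -40 mm is -0.8, 37 mm is 0.74.

step_hand:
  ticks: {"steps": [[0, 0, -0.1, 0, 0, 0], [0, 0, -0.7, 0, 0, 0], [0, 0, -0.8, 0, 0, 0], [0, 0, -0.8, 0, 0, 0], [-0.112, 0.74, -0.4, 0, 0, 0]]}

```text
time_s: 10.72
ee_pos: [450.2, -256.8, 148.5]
ee_rot: [-0.021, 1.0, -0.001, 0.002]
contact_force: [2.9, 1.2, -0.2]
opening: 47.6
gripper_force: 26.2
```

step_hand:
  ticks: {"steps": [[-0.112, 0.74, -0.3, 0, 0, 0], [-0.112, 0.74, -0.1, 0, 0, 0], [-0.112, 0.74, 0, 0, 0, 0], [-0.112, 0.74, 0, 0, 0, 0], [-0.112, 0.74, 0, 0, 0, 0]]}

```text
time_s: 11.13
ee_pos: [467.7, -65.4, 164.4]
ee_rot: [-0.023, 1.0, 0.0, 0.001]
contact_force: [1.6, 0.2, -0.7]
opening: 47.4
gripper_force: 26.2
```

step_hand:
  ticks: {"steps": [[-0.112, 0.74, 0, 0, 0, 0], [-0.112, 0.74, 0, 0, 0, 0], [-0.112, 0.74, 0, 0, 0, 0], [0, 0, 0, 0, 0, 0], [0, 0, 0, 0, 0, 0]]}

```text
time_s: 11.55
ee_pos: [479.7, 46.4, 163.8]
ee_rot: [-0.025, 1.0, 0.0, 0.0]
contact_force: [-0.2, -0.7, -0.3]
opening: 47.5
gripper_force: 26.2
```

Run:
```python
from h import *
c,a,d=snap('wrist'); P=cloud(c,d); o=get_obs(); print(o['ee_pos'].round(1),o['contact_force'].round(1),o['opening'])
hsv=cv2.cvtColor(a,cv2.COLOR_RGB2HSV).astype(int); zt=o['ee_pos'][2]
m=(hsv[...,1]<60)&(hsv[...,2]>120)&(np.hypot(*(P[...,:2]-o['ee_pos'][:2]).transpose(2,0,1))<28)&(P[...,2]>zt-20)
z=np.nanmedian(P[m,2]); W=np.array([ray(c,u,v,z)[:2] for v,u in np.argwhere(m)],np.float32); 
print(m.sum(),np.nanpercentile(P[m,2],[5,50,95])-zt,cv2.minAreaRect(W),cv2.minEnclosingCircle(W))
Q=P[m]; A=np.c_[Q[:,:2]-Q[:,:2].mean(0),np.ones(len(Q))]; print('tilt',np.linalg.lstsq(A,Q[:,2],rcond=None)[0])
save('w4.png',a); go(505,153,100,.047)
```

```text
[479.4  45.2 163.7] [-0.7  0.1 -0.3] 47.58855227268111
4463 [-3.30522587  3.89841411 18.30497537] ((504.6669921875, 23.033184051513672), (84.4073715209961, 118.7369613647461), 20.748289108276367) ((511.522216796875, 21.814163208007812), 66.52739715576172)
tilt [-5.34905526e-02 -1.11233207e-01  1.68543240e+02]
rotvec [-0.0001 -0.0004  0.0008] then trans(after rot) [-30.6 106.5  63.7] trans(before) [-30.7 106.4  63.7] pos [479.4  45.2 163.7]
```

View pics/w4.png

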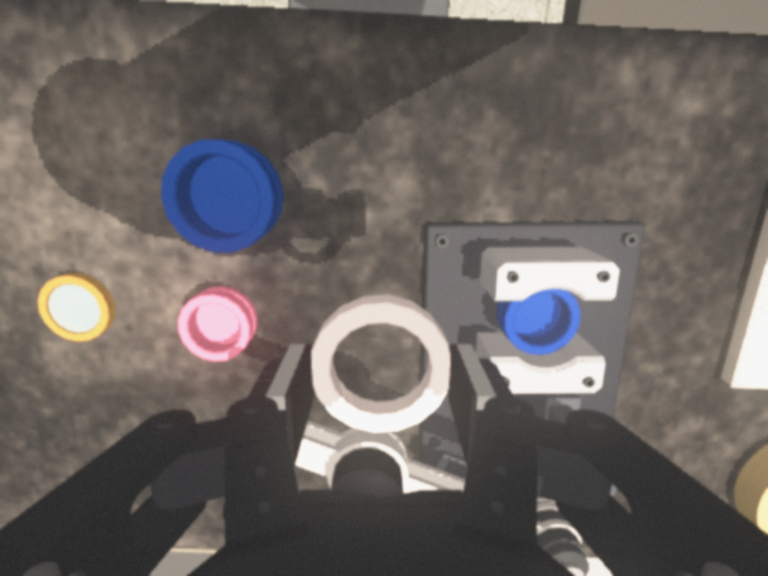

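The ring is held between the pads at (381,363) and looks level. I'll check its offset and tilt.

Run:
```python
from h import *
c,a,d=snap('wrist'); P=cloud(c,d); o=get_obs(); zt=o['ee_pos'][2]
hsv=cv2.cvtColor(a,cv2.COLOR_RGB2HSV).astype(int)
m=np.zeros(d.shape,bool); m[190:295,203:303]=1; m&=(hsv[...,1]<70)&(hsv[...,2]>120)&(P[...,2]>zt-8)&(P[...,2]<zt+14)
N,L,s,_=cv2.connectedComponentsWithStats(m.astype(np.uint8)); m=L==1+s[1:,4].argmax()
Q=P[m]; print(m.sum(),np.nanpercentile(Q[:,2]-zt,[5,25,50,75,95]).round(1))
t=Q[Q[:,2]>zt+1]; A=np.c_[t[:,:2]-o['ee_pos'][:2],np.ones(len(t))]; print('plane',np.linalg.lstsq(A,t[:,2]-zt,rcond=None)[0].round(3))
W=np.array([ray(c,u,v,zt+5)[:2] for v,u in np.argwhere(m)],np.float32); print(cv2.minEnclosingCircle(W),o['ee_pos'])
```

```text
4202 [-3.4  2.8  3.7  4.2  4.9]
plane [-2.000e-03  1.000e-03  3.826e+00]
((477.51580810546875, 45.25599670410156), 25.940750122070312) [479.39139517  44.44073073 163.65161973]
```

step_hand:
  ticks: {"steps": [[-0.2, 0.7, 0, 0, 0, 0], [-0.2, 0.7, 0, 0, 0, 0], [-0.21, 0.74, 0.4, 0, 0, 0], [0, 0, 0.6, 0, 0, 0], [0, 0, 0.2, 0, 0, 0]]}

```text
time_s: 12.07
ee_pos: [503.7, 150.7, 101.3]
ee_rot: [-0.022, 1.0, -0.001, -0.002]
contact_force: [-0.7, 0.8, -1.2]
opening: 47.5
gripper_force: 26.2
```

step_hand:
  ticks: {"steps": [[0, 0, 0, 0, 0, 0], [0, 0, 0, 0, 0, 0]]}

```text
time_s: 12.23
ee_pos: [504.8, 149.9, 104.6]
ee_rot: [-0.022, 1.0, -0.001, -0.001]
contact_force: [1.2, 0.1, 0.4]
opening: 47.9
gripper_force: 26.2
```

```bash
python3 -c "
from h import *
go(505,153.2,42.7,.047)"
```

```text
rotvec [-0.0012 -0.0012 -0.0026] then trans(after rot) [-0.3  3.3 61.9] trans(before) [-0.4  3.4 61.9] pos [504.8 149.9 104.6]
```

step_hand:
  ticks: {"steps": [[-0.02, 0.068, 0.3, 0, 0, 0], [0, 0, 0.3, 0, 0, 0], [0, 0, 0.1, 0, 0, 0], [0, 0, 0, 0, 0, 0], [0, 0, 0, 0, 0, 0]]}

```text
time_s: 12.65
ee_pos: [506.4, 154.4, 70.7]
ee_rot: [-0.023, 1.0, 0.0, 0.001]
contact_force: [0.8, 0.9, -0.7]
opening: 47.8
gripper_force: 26.2
```

step_hand:
  ticks: {"steps": [[0, 0, 0.16, 0, 0, 0], [0, 0, 0.16, 0, 0, 0], [0, 0, 0.12, 0, 0, 0], [0, 0, 0.04, 0, 0, 0], [0, 0, 0, 0, 0, 0]]}

```text
time_s: 13.07
ee_pos: [505.4, 154.6, 44.6]
ee_rot: [-0.023, 1.0, -0.0, -0.001]
contact_force: [-1.2, 0.1, 0.0]
opening: 47.6
gripper_force: 26.2
```

step_hand:
  ticks: {"steps": [[0, 0, 0.02, 0, 0, 0], [0, 0, 0.02, 0, 0, 0], [0, 0, 0, 0, 0, 0], [0, 0, 0, 0, 0, 0]]}

```text
time_s: 13.4
ee_pos: [505.9, 154.9, 43.5]
ee_rot: [-0.023, 1.0, 0.0, 0.0]
contact_force: [0.7, 0.3, -0.5]
opening: 47.1
gripper_force: 26.2
```

Converted, -1 mm is -0.02, 0.6 mm is 0.012.

step_hand:
  ticks: {"steps": [[0, -0.02, 0.012, 0, 0, 0], [0, 0, 0.012, 0, 0, 0], [0, 0, 0, 0, 0, 0], [0, 0, 0, 0, 0, 0]]}

```text
time_s: 13.73
ee_pos: [506.0, 153.9, 42.8]
ee_rot: [-0.023, 1.0, 0.0, 0.0]
contact_force: [-1.4, 0.5, 4.2]
opening: 47.6
gripper_force: 26.9
```

step_hand:
  ticks: {"steps": [[0, 0, 0.012, 0, 0, 0], [0, 0, 0.008, 0, 0, 0], [0, 0, 0, 0, 0, 0], [0, 0, 0, 0, 0, 0]]}

```text
time_s: 14.07
ee_pos: [506.1, 153.9, 42.6]
ee_rot: [-0.023, 1.0, 0.0, 0.0]
contact_force: [-4.5, -0.7, 14.3]
opening: 47.6
gripper_force: 28.0
```

Seated at 42.7, as predicted. I'll release it, lift and check.

The rows are not in the units I measure in: shifts go in units of 50 mm and turns go in units of 0.05 rad. I convert before sending: -1.2 mm is -0.024.

step_hand:
  ticks: {"steps": [[0, 0, -0.024, 0, 0, 0], [0, 0, 0, 0, 0, 0], [0, 0, 0, 0, 0, 0], [0, 0, 0, 0, 0, 0]]}
  aperture: 70

```text
time_s: 14.4
ee_pos: [505.8, 153.8, 42.3]
ee_rot: [-0.023, 1.0, -0.0, -0.0]
contact_force: [0.4, 0.4, -0.6]
opening: 70.1
gripper_force: 0.0
```

step_hand:
  ticks: {"steps": [[0, 0, -0.4, 0, 0, 0], [0, 0, -0.7, 0, 0, 0], [0, 0, -0.8, 0, 0, 0], [0, 0, -0.5, 0, 0, 0], [0.2, -0.7, 0, 0, 0, 0]]}
  aperture: 85

```text
time_s: 14.82
ee_pos: [502.5, 122.9, 168.3]
ee_rot: [-0.025, 1.0, 0.002, 0.005]
contact_force: [1.5, 0.4, 1.2]
opening: 85.2
gripper_force: 0.0
```

step_hand:
  ticks: {"steps": [[0.2, -0.78, 0, 0, 0, 0], [0.2, -0.6, 0, 0, 0, 0], [0, 0, 0, 0, 0, 0], [0, 0, 0, 0, 0, 0]]}

```text
time_s: 15.15
ee_pos: [480.2, 47.2, 162.6]
ee_rot: [-0.022, 1.0, 0.0, 0.0]
contact_force: [0.8, 0.7, -0.6]
opening: 85.4
gripper_force: 0.0
```

Add to h.py:
```python
def incell(c,a,d,zt,kind):
    P=cloud(c,d); hsv=cv2.cvtColor(a,cv2.COLOR_RGB2HSV).astype(int); H,S,V=hsv[...,0],hsv[...,1],hsv[...,2]
    r=np.hypot(P[...,0]-505,P[...,1]-153.5)<30
    m=r&(abs(P[...,2]-zt)<5)&(((S<70)&(V>110)) if kind=='ring' else ((H>8)&(H<28)&(S>90)))
    Q=P[m]; A=np.c_[Q[:,:2]-[505,153.5],np.ones(len(Q))]; W=np.array([ray(c,u,v,zt)[:2] for v,u in np.argwhere(m)],np.float32)
    print(kind,m.sum(),'plane',np.linalg.lstsq(A,Q[:,2],rcond=None)[0].round(3),'pct',np.percentile(Q[:,2],[5,50,95]).round(1),cv2.minEnclosingCircle(W))
```

Run:
```python
from h import *
c,a,d=snap('wrist'); incell(c,a,d,48,'ring'); parts(c,a,d,dict(window=(523,-171.7))); save('w5.png',a[150:300,250:450],4)
go(523,-171.7,150,.047)
```

```text
ring 1438 plane [-4.40e-02  9.00e-03  4.74e+01] pct [44.3 47.  52.2] ((506.8701477050781, 155.0630340576172), 30.825153350830078)
window n 854 ell 522.9 -168.4 [50.  54.9] circ 522.3 -168.4 54.7 z 8.3
rotvec [ 0.0002  0.0005 -0.0025] then trans(after rot) [ -31.9 -221.6   12.6] trans(before) [ -32.4 -221.5   12.5] pos [480.7  48.2 162.6]
```

View pics/w5.png

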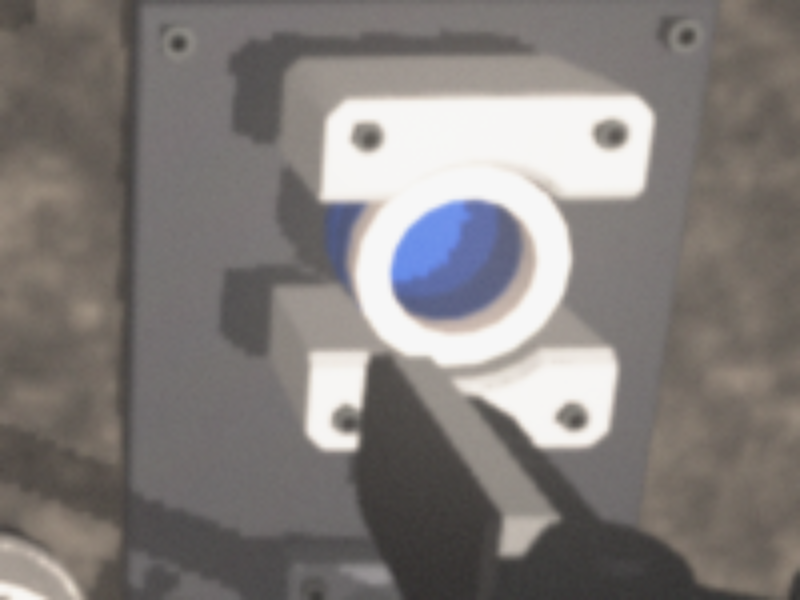

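The crop shows the ring at (464,262) lying flat in the pocket, with its top at z ≈ 48. Next is the window.

Converted, -37 mm is -0.74, -5.3 mm is -0.106.

step_hand:
  ticks: {"steps": [[-0.106, -0.74, 0, 0, 0, 0], [-0.106, -0.74, 0, 0, 0, 0], [-0.106, -0.74, 0, 0, 0, 0], [-0.106, -0.74, 0, 0, 0, 0], [-0.106, -0.74, 0, 0, 0, 0]]}

```text
time_s: 15.62
ee_pos: [516.5, -135.8, 162.3]
ee_rot: [-0.024, 1.0, -0.0, 0.0]
contact_force: [1.3, 1.5, -0.2]
opening: 85.0
gripper_force: 0.0
```

step_hand:
  ticks: {"steps": [[-0.106, -0.73, 0, 0, 0, 0], [0, 0, 0.5, 0, 0, 0], [0, 0, 0.7, 0, 0, 0], [0, 0, 0.7, 0, 0, 0], [0, 0, 0.5, 0, 0, 0]]}
  aperture: 65

```text
time_s: 16.03
ee_pos: [522.0, -170.8, 39.4]
ee_rot: [-0.023, 1.0, 0.0, -0.001]
contact_force: [0.1, -0.3, -0.6]
opening: 65.1
gripper_force: 0.0
```

step_hand:
  ticks: {"steps": [[0, 0, 0, 0, 0, 0], [0, 0, 0, 0, 0, 0], [0, 0, 0, 0, 0, 0]]}

```text
time_s: 16.28
ee_pos: [524.0, -170.8, 43.5]
ee_rot: [-0.024, 1.0, -0.0, 0.001]
contact_force: [-0.4, 0.4, 0.9]
opening: 65.1
gripper_force: 0.0
```

```bash
python3 -c "
from h import *
c,a,d=snap('wrist'); parts(c,a,d,dict(window=(523,-171.7)))
go(522.8,-171.5,4.7,.047)"
```

```text
window n 1419 ell 523.5 -172.3 [48.5 50.9] circ 523.3 -172.2 51.3 z 8.6
rotvec [-0.0005  0.0026  0.    ] then trans(after rot) [ 1.5 -0.6 39.4] trans(before) [ 1.6 -0.5 39.4] pos [ 524.3 -170.9   44.1]
```

Close-up measurement: (523.4,-172.2), diameter 51, so the window is where expected.

Converted, 17 mm is 0.34, 14 mm is 0.28.

step_hand:
  ticks: {"steps": [[0.016, -0.024, 0.34, 0, 0, 0], [0, 0, 0.28, 0, 0, 0], [0, 0, 0.12, 0, 0, 0], [0, 0, 0.04, 0, 0, 0], [0, 0, 0, 0, 0, 0]]}

```text
time_s: 16.75
ee_pos: [522.5, -172.3, 4.3]
ee_rot: [-0.023, 1.0, -0.0, 0.001]
contact_force: [-0.5, 0.5, 0.5]
opening: 64.9
gripper_force: 0.0
```

step_hand:
  ticks: {"steps": [[0, 0, 0, 0, 0, 0], [0, 0, 0, 0, 0, 0]]}

```text
time_s: 16.92
ee_pos: [522.6, -172.4, 4.5]
ee_rot: [-0.023, 1.0, -0.0, 0.001]
contact_force: [-0.6, -0.3, -0.2]
opening: 65.1
gripper_force: 0.0
```

step_hand:
  ticks: {"steps": [[0, 0, 0, 0, 0, 0], [0, 0, 0, 0, 0, 0], [0, 0, 0, 0, 0, 0], [0, 0, 0, 0, 0, 0], [0, 0, 0, 0, 0, 0]]}
  aperture: 40
  force: 30

```text
time_s: 17.33
ee_pos: [522.3, -172.5, 4.5]
ee_rot: [-0.023, 1.0, -0.0, 0.001]
contact_force: [-1.2, 2.1, 8.0]
opening: 47.6
gripper_force: 29.6
```

Converted, -25 mm is -0.5, -35 mm is -0.7.

step_hand:
  ticks: {"steps": [[0, 0, -0.1, 0, 0, 0], [0, 0, -0.5, 0, 0, 0], [0, 0, -0.7, 0, 0, 0], [0, 0, -0.7, 0, 0, 0], [0, 0, -0.7, 0, 0, 0]]}

```text
time_s: 17.75
ee_pos: [521.3, -172.5, 140.2]
ee_rot: [-0.023, 1.0, 0.0, -0.0]
contact_force: [0.7, 0.0, -0.3]
opening: 47.3
gripper_force: 31.0
```

step_hand:
  ticks: {"steps": [[0.04, 0.3, -0.3, 0, 0, 0], [0.1, 0.7, -0.2, 0, 0, 0], [0.1, 0.7, 0, 0, 0, 0], [0.1, 0.7, 0, 0, 0, 0], [0.1, 0.7, 0, 0, 0, 0]]}

```text
time_s: 18.17
ee_pos: [492.2, -17.4, 164.2]
ee_rot: [-0.022, 1.0, 0.0, 0.001]
contact_force: [0.8, 0.5, -0.7]
opening: 47.6
gripper_force: 31.1
```

step_hand:
  ticks: {"steps": [[0.1, 0.7, 0, 0, 0, 0], [0.1, 0.6, 0, 0, 0, 0], [0, 0, 0, 0, 0, 0], [0, 0, 0, 0, 0, 0]]}

```text
time_s: 18.5
ee_pos: [479.5, 47.3, 164.0]
ee_rot: [-0.025, 1.0, 0.0, 0.0]
contact_force: [-0.2, -0.7, 0.3]
opening: 47.3
gripper_force: 31.1
```

Run:
```python
from h import *
o=get_obs(); zt=o['ee_pos'][2]; c,a,d=snap('wrist'); P=cloud(c,d); hsv=cv2.cvtColor(a,cv2.COLOR_RGB2HSV).astype(int)
print(o['ee_pos'].round(1),o['opening'],o['gripper_force'])
m=(hsv[...,0]>8)&(hsv[...,0]<28)&(hsv[...,1]>90)&(np.hypot(P[...,0]-o['ee_pos'][0],P[...,1]-o['ee_pos'][1])<32)&(abs(P[...,2]-zt)<15)
Q=P[m]; A=np.c_[Q[:,:2]-o['ee_pos'][:2],np.ones(len(Q))]; W=np.array([ray(c,u,v,zt+5)[:2] for v,u in np.argwhere(m)],np.float32)
print(m.sum(),np.linalg.lstsq(A,Q[:,2]-zt,rcond=None)[0].round(3),cv2.minEnclosingCircle(W)); go(505.5,153.8,100,.047)
```

```text
[479.5  47.3 164. ] 47.34638415857237 31.110423803329468
3128 [0.038 0.005 3.521] ((479.7701110839844, 47.41047286987305), 26.08141326904297)
rotvec [0.0002 0.0003 0.0007] then trans(after rot) [-30.9 106.1  63.8] trans(before) [-31.  106.   63.8] pos [479.6  46.4 163.8]
```

step_hand:
  ticks: {"steps": [[-0.2, 0.7, 0, 0, 0, 0], [-0.2, 0.7, 0, 0, 0, 0], [-0.21, 0.7, 0.4, 0, 0, 0], [0, 0, 0.6, 0, 0, 0], [0, 0, 0.3, 0, 0, 0]]}

```text
time_s: 18.97
ee_pos: [505.1, 152.2, 95.8]
ee_rot: [-0.023, 1.0, -0.0, -0.001]
contact_force: [-2.2, -0.6, -1.3]
opening: 47.3
gripper_force: 31.2
```

step_hand:
  ticks: {"steps": [[0, 0, 0.2, 0, 0, 0], [0, 0, 0, 0, 0, 0], [0, 0, 0, 0, 0, 0], [0, 0, 0, 0, 0, 0]]}

```text
time_s: 19.3
ee_pos: [506.3, 151.8, 89.6]
ee_rot: [-0.022, 1.0, 0.0, 0.001]
contact_force: [-0.0, -0.6, 0.3]
opening: 47.8
gripper_force: 31.2
```

```bash
python3 -c "
from h import *
go(505.5,153.8,52.5,.047)"
```

```text
rotvec [ 0.0006  0.0016 -0.0021] then trans(after rot) [ 0.8  2.  37.1] trans(before) [ 0.8  2.  37.1] pos [506.3 151.8  89.6]
```

step_hand:
  ticks: {"steps": [[0.012, 0.04, 0.2, 0, 0, 0], [0, 0, 0.2, 0, 0, 0], [0, 0, 0.16, 0, 0, 0], [0, 0, 0, 0, 0, 0], [0, 0, 0, 0, 0, 0]]}

```text
time_s: 19.72
ee_pos: [504.3, 153.8, 59.7]
ee_rot: [-0.023, 1.0, -0.001, -0.001]
contact_force: [-0.9, -0.2, -0.5]
opening: 47.6
gripper_force: 31.2
```

step_hand:
  ticks: {"steps": [[0, 0, 0.08, 0, 0, 0], [0, 0, 0.06, 0, 0, 0], [0, 0, 0.02, 0, 0, 0], [0, 0, 0, 0, 0, 0], [0, 0, 0, 0, 0, 0]]}

```text
time_s: 20.13
ee_pos: [504.9, 154.2, 52.6]
ee_rot: [-0.023, 1.0, 0.0, 0.0]
contact_force: [-0.2, 0.4, 3.5]
opening: 47.4
gripper_force: 31.5
```

step_hand:
  ticks: {"steps": [[0, 0, 0.012, 0, 0, 0], [0, 0, 0.012, 0, 0, 0], [0, 0, 0, 0, 0, 0], [0, 0, 0, 0, 0, 0]]}

```text
time_s: 20.47
ee_pos: [505.0, 154.3, 52.5]
ee_rot: [-0.023, 1.0, 0.0, 0.0]
contact_force: [-3.9, -0.6, 14.6]
opening: 47.9
gripper_force: 33.0
```

step_hand:
  ticks: {"steps": [[0, 0, -0.024, 0, 0, 0], [0, 0, 0, 0, 0, 0], [0, 0, 0, 0, 0, 0], [0, 0, 0, 0, 0, 0]]}
  aperture: 70

```text
time_s: 20.8
ee_pos: [504.7, 154.1, 52.2]
ee_rot: [-0.023, 1.0, -0.0, -0.0]
contact_force: [-0.9, 0.6, -0.3]
opening: 70.3
gripper_force: 0.0
```

step_hand:
  ticks: {"steps": [[0, 0, -0.2, 0, 0, 0], [0, 0, -0.7, 0, 0, 0], [0, 0, -0.8, 0, 0, 0], [0, 0, -0.6, 0, 0, 0], [0.2, -0.7, -0.4, 0, 0, 0]]}
  aperture: 85

```text
time_s: 21.22
ee_pos: [499.4, 122.1, 191.7]
ee_rot: [-0.025, 1.0, 0.001, 0.003]
contact_force: [2.7, -0.5, 1.1]
opening: 84.9
gripper_force: 0.0
```

step_hand:
  ticks: {"steps": [[0.2, -0.78, -0.2, 0, 0, 0], [0.2, -0.6, 0, 0, 0, 0], [0, 0, 0, 0, 0, 0], [0, 0, 0, 0, 0, 0]]}

```text
time_s: 21.55
ee_pos: [479.2, 47.6, 198.6]
ee_rot: [-0.022, 1.0, 0.0, 0.001]
contact_force: [1.0, 1.1, -0.8]
opening: 84.8
gripper_force: 0.0
```

Run:
```python
from h import *
c,a,d=snap('wrist'); incell(c,a,d,58,'window'); save('w6.png',a,1.5); print(get_obs()['joints'].round(2))
P=cloud(c,d); hsv=cv2.cvtColor(a,cv2.COLOR_RGB2HSV).astype(int)
m=((hsv[...,0]<6)|(hsv[...,0]>174))&(hsv[...,1]>150)&(np.hypot(P[...,0]-565,P[...,1]+11)<40)
if m.sum()>5:
    W=np.array([ray(c,u,v,149)[:2] for v,u in np.argwhere(m)],np.float32); print('knob',m.sum(),np.nanmedian(P[m,2]),cv2.minEnclosingCircle(W))
go(565,-11,200,1.197)
```

```text
window 777 plane [8.0000e-03 5.0000e-03 5.6636e+01] pct [54.9 56.7 57.9] ((506.235107421875, 153.24342346191406), 25.37105369567871)
[ 0.51  0.06 -0.45  0.   -1.06 -2.04]
knob 193 148.7089819782978 ((565.5238647460938, -11.378694534301758), 6.6545867919921875)
rotvec [-2.0000e-04  1.4000e-03 -1.1525e+00] then trans(after rot) [  24.2 -101.2   -1.8] trans(before) [-82.6 -63.2  -1.7] pos [479.6  48.4 198.2]
```

View pics/w6.png

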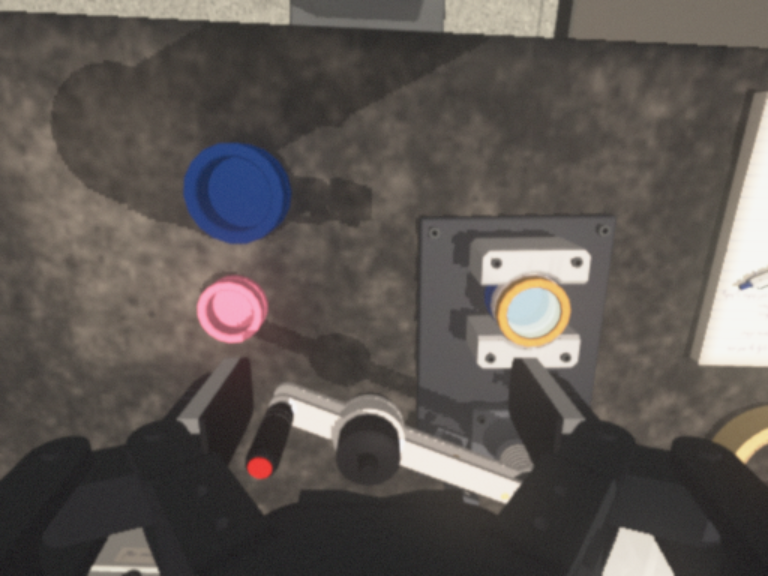

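The window lies flat in the pocket at (533,312), its rim plane level at z ≈ 57-58. The knob top is at (565.5,-11.4). Next I'll turn the tool so its x axis runs along the lamp arm and hover over the knob.

Converted, -0.115 rad is -2.3.

step_hand:
  ticks: {"steps": [[0, 0, 0, 0, 0, -2.3], [0, 0, 0, 0, 0, -2.3], [0, 0, 0, 0, 0, -2.3], [0, 0, 0, 0, 0, -2.3], [0, 0, 0, 0, 0, -2.3]]}
  aperture: 60

```text
time_s: 22.02
ee_pos: [479.9, 49.9, 197.3]
ee_rot: [-0.309, 0.951, -0.0, -0.0]
contact_force: [0.9, 0.9, 0.4]
opening: 60.2
gripper_force: 0.0
```

step_hand:
  ticks: {"steps": [[0, 0, 0, 0, 0, -2.3], [0, 0, 0, 0, 0, -2.3], [0, 0, 0, 0, 0, -2.3], [0, 0, 0, 0, 0, -2.3], [0, 0, 0, 0, 0, -2.3]]}

```text
time_s: 22.43
ee_pos: [479.9, 49.9, 197.2]
ee_rot: [-0.566, 0.825, 0.0, -0.0]
contact_force: [-1.0, 0.0, 0.2]
opening: 60.1
gripper_force: 0.0
```

step_hand:
  ticks: {"steps": [[0.16, -0.66, 0, 0, 0, 0], [0.16, -0.68, 0, 0, 0, 0], [0.16, -0.68, 0, 0, 0, 0], [0, 0, 0, 0, 0, 0], [0, 0, 0, 0, 0, 0]]}

```text
time_s: 22.85
ee_pos: [565.9, -10.5, 196.1]
ee_rot: [-0.562, 0.827, 0.0, -0.001]
contact_force: [-0.6, -0.1, 0.6]
opening: 60.1
gripper_force: 0.0
```

Run:
```python
from h import *
go(565.5,-11.4,108,1.197)
c,a,d=snap('wrist'); P=cloud(c,d); hsv=cv2.cvtColor(a,cv2.COLOR_RGB2HSV).astype(int)
m=((hsv[...,0]<6)|(hsv[...,0]>174))&(hsv[...,1]>150)&(np.hypot(P[...,0]-565,P[...,1]+11)<40)
if m.sum()>5:
    W=np.array([ray(c,u,v,149)[:2] for v,u in np.argwhere(m)],np.float32); print('knob',m.sum(),np.nanmedian(P[m,2]),cv2.minEnclosingCircle(W))
```

```text
rotvec [ 0.0017 -0.0015 -0.0024] then trans(after rot) [ 1.   0.  88.1] trans(before) [ 0.8 -0.1 88.1] pos [565.9 -10.5 196.1]
knob 260 148.8179838513817 ((565.814697265625, -11.864625930786133), 6.546301364898682)
```

step_hand:
  ticks: {"steps": [[0.02, 0, 0.6, 0, 0, 0], [0, 0, 0.6, 0, 0, 0], [0, 0, 0.4, 0, 0, 0], [0, 0, 0.16, 0, 0, 0], [0, 0, 0, 0, 0, 0]]}

```text
time_s: 23.32
ee_pos: [562.8, -10.8, 107.8]
ee_rot: [-0.563, 0.826, 0.001, -0.002]
contact_force: [-0.0, -0.8, -0.2]
opening: 59.4
gripper_force: 0.0
```

step_hand:
  ticks: {"steps": [[0, 0, 0, 0, 0, 0], [0, 0, 0, 0, 0, 0], [0, 0, 0, 0, 0, 0], [0, 0, 0, 0, 0, 0], [0, 0, 0, 0, 0, 0]]}
  aperture: 5
  force: 60

```text
time_s: 23.73
ee_pos: [565.8, -11.2, 111.1]
ee_rot: [-0.563, 0.826, -0.001, 0.002]
contact_force: [2.0, -0.6, 4.8]
opening: 16.8
gripper_force: 58.4
```

step_hand:
  ticks: {"steps": [[0, 0, 0, 0, 0, 0], [0, 0, 0, 0, 0, 0], [0, 0, 0, 0, 0, 0]]}

```text
time_s: 23.98
ee_pos: [565.8, -11.3, 111.1]
ee_rot: [-0.563, 0.826, -0.001, 0.002]
contact_force: [1.7, 0.6, 7.2]
opening: 16.1
gripper_force: 58.4
```

Gripped. Now I'll swing it along the 185 mm arc.

Converted, 9.2 mm is 0.184, -0.2 mm is -0.004, 0.05 rad is 1.

step_hand:
  ticks: {"steps": [[-0.004, 0.184, 0, 0, 0, 1], [-0.004, 0.184, 0, 0, 0, 1], [-0.004, 0.184, 0, 0, 0, 1], [-0.004, 0.184, 0, 0, 0, 1], [-0.004, 0.184, 0, 0, 0, 1]]}

```text
time_s: 24.4
ee_pos: [525.2, 10.5, 111.0]
ee_rot: [-0.455, 0.891, -0.001, 0.002]
contact_force: [1.8, -0.4, 7.9]
opening: 16.5
gripper_force: 58.7
```

step_hand:
  ticks: {"steps": [[-0.004, 0.184, 0, 0, 0, 1], [-0.004, 0.184, 0, 0, 0, 1], [-0.004, 0.184, 0, 0, 0, 1], [-0.004, 0.184, 0, 0, 0, 1], [-0.004, 0.184, 0, 0, 0, 1]]}

```text
time_s: 24.82
ee_pos: [491.2, 41.6, 111.0]
ee_rot: [-0.34, 0.94, -0.001, 0.001]
contact_force: [0.5, -3.0, 9.0]
opening: 16.4
gripper_force: 58.9
```

```bash
python3 -c "
from h import *
o=get_obs(); p=np.array([630.4,160.2]); v=o['ee_pos'][:2]-p; print(np.hypot(*v), 1.15-(np.arctan2(-v[1],-v[0])-.047), o['contact_force'])"
```

```text
182.9359230278175 0.4912966660653404 [ 0.53822544 -3.03078117  8.99526733]
```

Converted, 9.2 mm is 0.184, -0.2 mm is -0.004, 0.05 rad is 1.

step_hand:
  ticks: {"steps": [[-0.004, 0.184, 0, 0, 0, 1], [-0.004, 0.184, 0, 0, 0, 1], [-0.004, 0.184, 0, 0, 0, 1], [-0.004, 0.184, 0, 0, 0, 1], [-0.004, 0.184, 0, 0, 0, 1]]}

```text
time_s: 25.23
ee_pos: [466.0, 80.0, 111.0]
ee_rot: [-0.22, 0.975, -0.0, 0.001]
contact_force: [0.1, -6.1, 10.6]
opening: 16.6
gripper_force: 59.0
```

step_hand:
  ticks: {"steps": [[-0.004, 0.184, 0, 0, 0, 1], [-0.004, 0.184, 0, 0, 0, 1], [-0.004, 0.184, 0, 0, 0, 1], [-0.004, 0.184, 0, 0, 0, 1], [-0.004, 0.184, 0, 0, 0, 1]]}

```text
time_s: 25.65
ee_pos: [451.1, 123.4, 110.9]
ee_rot: [-0.097, 0.995, -0.0, 0.001]
contact_force: [-1.3, -5.6, 12.8]
opening: 16.7
gripper_force: 59.2
```

```bash
python3 -c "
from h import *
o=get_obs(); p=np.array([630.4,160.2]); v=o['ee_pos'][:2]-p; print(np.hypot(*v), 1.15-(np.arctan2(-v[1],-v[0])-.047), o['contact_force'])"
```

```text
183.08087336658986 0.9944525582254222 [-1.33129105 -5.63021224 12.84414215]
```

step_hand:
  ticks: {"steps": [[-0.004, 0.184, 0, 0, 0, 1], [-0.004, 0.184, 0, 0, 0, 1], [-0.002, 0.12, 0, 0, 0, 0.6], [0, 0, 0, 0, 0, 0], [0, 0, 0, 0, 0, 0]]}

```text
time_s: 26.07
ee_pos: [447.7, 147.4, 110.9]
ee_rot: [-0.033, 0.999, -0.001, 0.0]
contact_force: [-2.3, -5.3, 15.7]
opening: 16.3
gripper_force: 59.4
```

step_hand:
  ticks: {"steps": [[0, 0.04, 0, 0, 0, 0], [0, 0.02, 0, 0, 0, 0], [0, 0, 0, 0, 0, 0], [0, 0, 0, 0, 0, 0]]}

```text
time_s: 26.4
ee_pos: [447.5, 150.1, 110.9]
ee_rot: [-0.033, 0.999, -0.0, 0.0]
contact_force: [-3.2, -5.6, 15.2]
opening: 16.8
gripper_force: 59.4
```

step_hand:
  ticks: {"steps": [[0, 0.03, 0, 0, 0, 0], [0, 0, 0, 0, 0, 0], [0, 0, 0, 0, 0, 0]]}

```text
time_s: 26.65
ee_pos: [447.4, 151.0, 110.9]
ee_rot: [-0.033, 0.999, -0.001, 0.0]
contact_force: [-2.3, -6.6, 16.0]
opening: 16.4
gripper_force: 59.5
```

Converted, 1 mm is 0.02.

step_hand:
  ticks: {"steps": [[0, 0.02, 0, 0, 0, 0], [0, 0, 0, 0, 0, 0], [0, 0, 0, 0, 0, 0]]}

```text
time_s: 26.9
ee_pos: [447.3, 151.0, 110.9]
ee_rot: [-0.033, 0.999, -0.002, 0.0]
contact_force: [-0.7, -12.4, 15.7]
opening: 16.5
gripper_force: 59.6
```

step_hand:
  ticks: {"steps": [[0, 0.02, 0, 0, 0, 0], [0, 0, 0, 0, 0, 0], [0, 0, 0, 0, 0, 0]]}

```text
time_s: 27.15
ee_pos: [447.3, 151.2, 110.9]
ee_rot: [-0.033, 0.999, -0.002, -0.0]
contact_force: [2.2, -16.6, 15.9]
opening: 16.4
gripper_force: 59.8
```

step_hand:
  ticks: {"steps": [[0, 0.02, 0, 0, 0, 0], [0, 0, 0, 0, 0, 0], [0, 0, 0, 0, 0, 0]]}

```text
time_s: 27.4
ee_pos: [447.2, 151.3, 110.9]
ee_rot: [-0.033, 0.999, -0.003, -0.0]
contact_force: [4.9, -20.7, 16.2]
opening: 16.7
gripper_force: 60.0
```

The arm is hard against its stop, since force rises with no further motion. One last look before I hand in.

step_hand:
  ticks: {"steps": [[0, 0, 0, 0, 0, 0], [0, 0, 0, 0, 0, 0], [0, 0, 0, 0, 0, 0], [0, 0, 0, 0, 0, 0]]}

```text
time_s: 27.73
ee_pos: [447.2, 151.3, 110.9]
ee_rot: [-0.033, 0.999, -0.003, -0.0]
contact_force: [5.3, -21.4, 15.7]
opening: 16.3
gripper_force: 60.0
```

Run:
```python
from h import *
c,a,d=snap('wrist'); c2,b,_=snap('side'); 
x=cv2.resize(a,None,fx=1.4,fy=1.4)[:,:]; y=cv2.resize(b[120:260,130:300],None,fx=2.5,fy=2.5)
import numpy as np
o=np.zeros((540,800,3),np.uint8); o[:,:400]=cv2.resize(a,(720,540))[:,200:600]; yy=cv2.resize(y,(400,330)); o[:330,400:]=yy
save('fin.png',o,1)
P=cloud(c,d); hsv=cv2.cvtColor(a,cv2.COLOR_RGB2HSV).astype(int)
m=(hsv[...,0]>8)&(hsv[...,0]<28)&(hsv[...,1]>90)&(np.hypot(P[...,0]-505,P[...,1]-153)<32)
print(m.sum(),np.nanpercentile(P[m,2],[5,50,95]) if m.any() else '')
```

```text
4 [103.96680765 105.40626278 108.29086915]
```

View pics/fin.png

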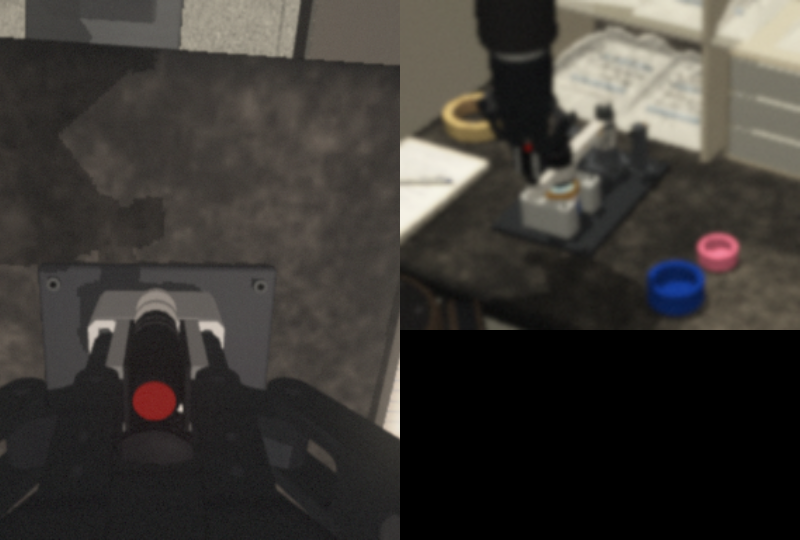

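The knob is gripped at (154,400), and the side view shows the lamp directly over the brass rim of the window at (562,190). The stack is in place, so I'm handing in.

```bash
python3 -c "
from plant import arm
print(arm.hand_in())"
```

```text
the job is handed in; nothing more can be done
None
```

I stacked the body, ring and window in the pocket, swung the lamp arm hard against its stop and held it there by the knob, and handed the job in at about 28 s; no verdict came back.

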